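# Lock the lid on the paper-pulp machine

## Robot

A 7-joint arm with a two-finger parallel gripper is mounted at the origin on the work surface. World frame = base frame: x ahead of the robot, y to its left, z up, the work surface at z = 0. Lengths are in m, angles in rad, forces in N, time in s.
With the tool pointing down it reaches from about 0.375 to 0.925 m from the base axis. Payload 3.1 kg.
Tool frame: the origin (TCP) lies at the very end of the fingers, on their centre line; the grasp point (between the pads) lies 19 mm behind it; x points along the fingers, y is the direction in which the jaws open and shut, and the axes are right-handed (so a half turn about x gives the same grasp; the last joint's range is limited). The gripper opens to 85 mm and grips with 20 to 120 N. Pads are 22 mm wide; open, the fingers measure 114 mm over their backs; the gripper's body (76 mm by 85 mm) begins 54 mm behind the grasp point. The pads swing forward as they close: fully open they stand 13 mm farther back than shut.
Start: joints at [1.025, 0.383, 0.044, 1.598, -0.018, 1.161, -0.05], TCP at [0.281, -0.586, 0.231] pointing down, gripper open.
Joint ranges: [-2.61, 2.61], [-0.41, 2.15], [-1.48, 1.57], [0, 2.5], [-1.57, 4.71], [0.05, 1.97], [-2.85, 2.85]. Speed limits (rad/s): [2.79, 2.79, 3.14, 3.14, 3.14, 3.14, 3.14].

## Interface

Orientations are given as a rotation vector (axis times angle).
In Python, from station import ctrl gives the robot as it stands.
- The arm moves only by the shell command python3 -m creep 'ROWS' [FORCE]. ROWS is JSON, a list of rows, each an object of numbers: "x", "y", "z": the shift along the tool's x, y, z in cm; "ax", "ay", "az": the turn, a rotation vector about the tool's x, y, z in rad; "jaw": the finger opening in cm, from 0 to 8.54. A call has 1 to 12 rows; each row shifts and turns the commanded pose from where the row before left it, along the tool's axes as they then stand; what a row does not reach is not made up. A row lasts 1/12 s, in which the tool goes at most 41.7 mm and 7.16 degrees, less where a joint would pass 70% of its speed; a pose out of reach is approached as far as the arm can. A call with a gripper value outside its range is refused whole. The fingers move at their own pace and stop on an object; FORCE is the grip in N (left out, the last holds). Time passes only in rows, so rows that do not move let the fingers close. It gives the time, the measured TCP pose, the force and the opening at its end, in the units of the state.
- ctrl.get_state(): the state, without advancing time (a new reading comes with each control period).
- ctrl.capture(name): name is "side" or "top"; returns a dict with "img" (420x560x3 uint8, blue, green, red), "range_z" (420x560 float32, m along the optical axis (not along the pixel's ray), 0 where there is no reading), "K" (3x3 intrinsics, pixels), "D" ([k1, k2, p1, p2, k3] as OpenCV has them; the pictures are not rectified), "R" (3x3) and "t" (3): a world point X has camera coordinates R X + t. Camera axes: x right, y down, z forward; pixel columns grow to the right and rows downward; lengths in m; the calibration is good to about 2 mm. A picture is of the moment at which its call begins.
- ctrl.job_done(): hands the job in, once; it reports no verdict.
The state is a dict: "t": time; "joint_pos": joint angles; "dq": joint speeds; "joint_efforts": joint torques, N m; "position": TCP position; "tool_rot": TCP orientation; "wrist_force": force on the tool from outside, world axes, zero at the start; "ft_torque": the same for the moment, N m; "grip_width": opening from 0.0 (shut) to 1.0 (fully open).
Only numpy, scipy, OpenCV 4.12 (cv2) and the standard library are available. Lean on these libraries where they do the work, as an engineer would, in place of code of your own. Each camera call takes 0.05 s, during which the arm holds its last target.

## Task

Close the pulp machine so that it will not leak: take the grey lid by its grip bar, let its three pins drop through the gaps in the bowl's mouth, and twist it clockwise until its ramps draw it down firmly tight on the rubber seal. Feel your way: do not force the pins on the bowl or wrench the lid past firm, and leave it locked, let go of, with the other things on the table left where they stand.

Things in the scene. Friction and masses are not known exactly. Their poses are not given: they have to be found in the camera images.
- lid_grip (a point): Middle of the grip bar of the grey plastic lid (300 g, lying right way up on the table at first; 164 mm across). The bar is 16 mm thick, 80 mm long, runs along the lid's x axis, rises 32 mm from the flange and ends 14 mm above this point; z is up. The lid's lowest face is 52 mm below this point. The 5 mm flange's underside is 23 mm below it.
- lid_pin (a point): Centre line of one of the lid's three round steel pins (8 mm thick), at its outer end, radius 70 mm, 41.5 mm below lid_grip, under the +x end of the bar. The other two lie at 120 and 240 degrees. A raised rib on the flange above marks each pin. The pins stick out 10 mm from the round plug under the flange, 121 mm across, with a tapered nose at its foot.
- mouth (a point): Centre of the round mouth, at rim height, of the steel bowl on the white motor housing of the pulp machine (fixed; housing 210 x 180 mm, bowl 162 mm across, rim 205 mm above the table); z is up. With the pins lying on the lugs, lid_grip stands about 45 mm above this point; with the pins dropped in and the flange on the seal, 26 to 31 mm.
- gap (a point): Middle of one of three gaps (14 degrees, 16 mm wide) between the lugs inside the rim, at rim height, radius 67 mm: in the -90 degree direction of the mouth's axes, right above the black D-handle of the bowl, which stands out to 123 mm from the centre. The others lie at 30 and 150 degrees. The lid may go in with any pin in any gap.
- lug (a point): Middle of the top of one pale metal lug (three alike, tops level with the rim, inner radius 62 mm, bowl wall at 72 mm). Turned clockwise seen from above, a pin runs from its gap under the lug, whose underside slopes down 1.4 mm per 10 degrees. 15 to 50 degrees from the gap, by the seal's wear, it bites and draws the lid down. The ramp ends in a stop at 63 degrees: too far.
- seal_edge (a point): Point on the rim (its -x side). A black rubber seal ring lies there and stands 3 to 8 mm proud, by its wear; it yields 1 mm per 24 N. After the bite each degree adds about 3 N of clamping and 0.12 N m of torque. Firmly tight: 0.5 to 0.9 N m (12 to 25 N, held by friction); 0.2 is loose, 1.3 wrenched. A hand that grips hard must follow the lid down, some 2 mm.
- pulper: The pulp machine, fixed: white housing, steel bowl, black D-handle. Origin at the centre of its foot on the table, below the mouth; same axes as the mouth.
- lid: The lid by its origin: centre of its lowest face, 52 mm below lid_grip; same axes.
- modelling_tool: Slim wooden modelling tool lying on the table, 180 mm long, 13 mm thick. Leave alone.
- clay_egg: Small lump of dry modelling clay, 48 mm across. Leave alone.
- clay_lump: Larger lump of dry modelling clay, 68 mm across. Leave alone.
- clay_horn: Horn of dry modelling clay, 130 mm long, 30 mm thick. Leave alone.
- tape_roll: Roll of masking tape lying flat, 94 mm across, 25 mm high. Leave alone.
- beaker: White plastic beaker, 72 mm across, 105 mm high. Leave alone.
- mixing_bowl: White plaster mixing bowl, 132 mm across, 75 mm high. Leave alone.
- turntable: Dark steel modelling turntable, 164 mm across, 22 mm high. Leave alone.
There are look-alikes about, which are no part of the job. Leave any brown or orange look-alike of the lid alone.

How it is judged:
On the way:
1. the lid's pins have dropped through the gaps and the lid stands in the mouth, centred and level (horizontal distance between lid_grip and mouth below 0.004 m and z of lid_grip in the frame of mouth below 0.033 m and angle between lid_grip's own z axis and vertical below 0.05 rad), for 0.1 s.
At the end, for the whole second after the job is handed in: The lid stands level (within 0.04 rad) and centred (within 4 mm) in the mouth with its pins under the lugs, at rest and let go of, and the lugs hold it down on the seal with more than 10 N (horizontal distance between lid_grip and mouth below 0.004 m and z of lid_grip in the frame of mouth below 0.031 m and angle between lid_grip's own z axis and vertical below 0.04 rad and contact force between lid and pulper above 10 N and linear speed of lid below 0.01 m/s); the robot touches nothing.
It fails at once if the lid is pressed or wrenched against the bowl with more than 36 N (contact force between lid and pulper above 36 N).
It fails at once if a bystander is moved by more than 30 mm (distance of any of modelling_tool, clay_egg, clay_lump, clay_horn, tape_roll, beaker, mixing_bowl, turntable from where it was at the start of the episode above 0.03 m).
It also fails if it takes over 58 s, if anything falls off the work surface, if the arm or the gripper's body presses on something with over 40 N, if the wrist force passes 120 N, or if a joint passes its speed limit or range.

## Working session

There is one attempt and no reset: what is moved stays moved. The work goes in short steps, Python scripts to look and compute and a shell command to move; the robot and the scene stay as the last step left them, time stands still between calls to the robot, and variables do not carry over. Pictures are saved under pics/ and viewed, and the job is handed in when it is done.

```bash
ls; mkdir -p pics; python3 - <<'E'
from station import ctrl
import cv2
for n in("side","top"):
    c=ctrl.capture(n); cv2.imwrite(f"pics/{n}0.png",c["img"]); print(n,c["K"],c["D"],c["R"],c["t"])
print(ctrl.get_state())
E
```

```text
pics
side [[481.54158906   0.         277.6124267 ]
 [  0.         481.54158906 212.32674479]
 [  0.           0.           1.        ]] [-0.16944383  0.          0.          0.          0.        ] [[-0.85091806 -0.52528405 -0.00388823]
 [-0.39945965  0.65186402 -0.64459699]
 [ 0.34113112 -0.54694603 -0.76451265]] [0.47014693 0.30997134 1.3331134 ]
top [[481.49481853   0.         286.55630985]
 [  0.         481.49481853 207.0258388 ]
 [  0.           0.           1.        ]] [-0.07340652  0.          0.          0.          0.        ] [[-4.51492023e-03 -9.99989714e-01  4.33194664e-04]
 [-9.75815601e-01  4.31109804e-03 -2.18552801e-01]
 [ 2.18548686e-01 -1.40946657e-03 -9.75825028e-01]] [-0.01642682  0.55395118  1.30261232]
{'t': 0.1, 'joint_pos': array([ 1.02518346,  0.38378609,  0.0438109 ,  1.59945129, -0.01785182,
        1.16123519, -0.04984638]), 'dq': array([-1.49756143e-04, -1.55589486e-03, -7.78251949e-04, -2.27046251e-03,
       -8.03329585e-04,  8.80742194e-06, -7.11233870e-04]), 'joint_efforts': array([ 3.08267627e-03, -4.34730470e+01,  1.02997184e+00, -2.50455487e+01,
        1.10619390e-02,  5.43000206e-03, -4.95379012e-06]), 'position': array([ 0.28106234, -0.58511013,  0.22997528]), 'tool_rot': array([ 1.97315696,  0.45209696, -1.97460141]), 'wrist_force': array([-1.65447821,  0.07818488, -0.34824668]), 'ft_torque': array([-0.0085672 , -0.03510172,  0.0152738 ]), 'grip_width': 1.0005846795556665}
```

View pics/side0.png

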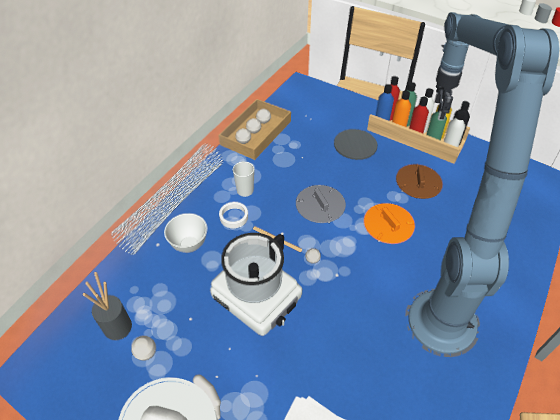

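View pics/top0.png

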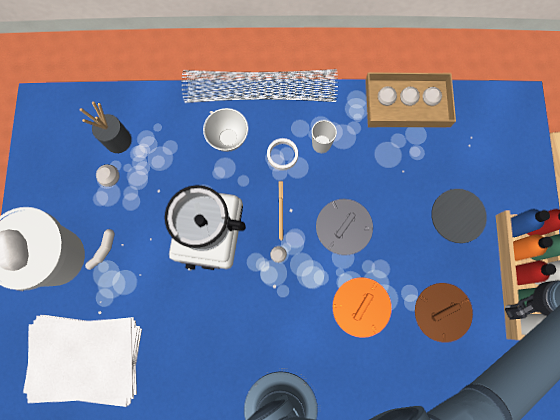

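The grey lid is at top (344,226) and side (320,203). Things that could be taken for it, by top-view pixel: the dark turntable (459,216), orange lid (362,307) and brown lid (444,311). The description picks the grey one with a bar and ribs. The pulper mouth is at top (197,216), with its D-handle at (236,226). I'll check both in close crops.

```bash
cat > h.py <<'E'
from station import ctrl
import cv2, numpy as np
def world(c,uv,z=None,depth=None):
    uv=np.array(uv,float).reshape(-1,1,2)
    n=cv2.undistortPoints(uv,c["K"],np.array(c["D"])).reshape(-1,2)
    d=np.c_[n,np.ones(len(n))]
    R,t=c["R"],c["t"]; C=-R.T@t; dw=d@R
    if z is not None: s=(z-C[2])/dw[:,2]
    else: s=np.asarray(depth)
    return C+dw*s[:,None]
def cloud(c):
    h,w=c["range_z"].shape
    v,u=np.mgrid[:h,:w]
    P=world(c,np.c_[u.ravel(),v.ravel()],depth=c["range_z"].ravel()).reshape(h,w,3)
    P[c["range_z"]<=0]=np.nan
    return P
def circ(p):
    A=np.c_[2*p[:,:2],np.ones(len(p))]; b=(p[:,:2]**2).sum(1)
    s=np.linalg.lstsq(A,b,rcond=None)[0]; r=np.sqrt(s[2]+s[0]**2+s[1]**2)
    return s[0],s[1],r
E
python3 - <<'E'
from h import *
t=ctrl.capture("top"); s=ctrl.capture("side")
T=t["img"];S=s["img"]
def crop(I,u,v,r,n): return cv2.resize(I[v-r:v+r,u-r:u+r],(390,390),interpolation=cv2.INTER_CUBIC)
cv2.imwrite("pics/c1.png",np.hstack([crop(T,344,226,36,0),crop(T,200,220,50,0)]))
cv2.imwrite("pics/c2.png",np.hstack([crop(S,320,203,36,0),crop(S,255,265,50,0)]))
for n,c in(("top",t),("side",s)):
    P=cloud(c); 
    for nm,uv in (("lid",(330,210)),("bar",(344,226)),("table",(300,340)),("rim",(197,189))) if n=="top" else (("lid",(310,215)),("bar",(320,200)),("seal",(255,235))):
        print(n,nm,P[uv[1],uv[0]])
E
```

```text
top lid [ 0.5490017  -0.14368713  0.04147106]
top bar [ 0.49788605 -0.17972864  0.06463062]
top table [ 0.18526921 -0.05490065  0.00293078]
top rim [0.56965886 0.20971893 0.20585908]
side lid [ 0.50364338 -0.11879556  0.03533325]
side bar [ 0.4964178  -0.1690682   0.06376008]
side seal [0.5342112  0.14301855 0.20061134]
```

View pics/c1.png

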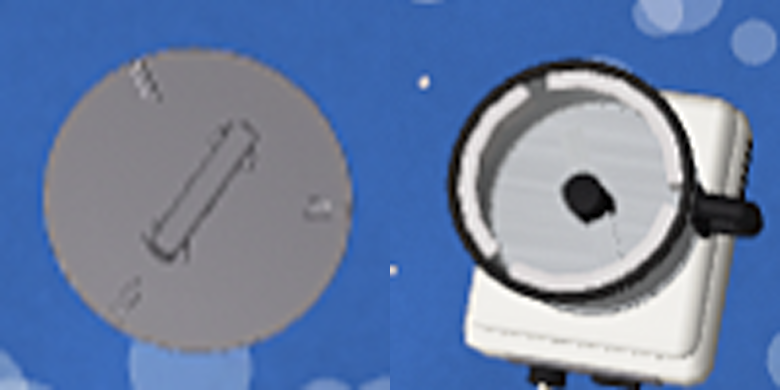

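View pics/c2.png

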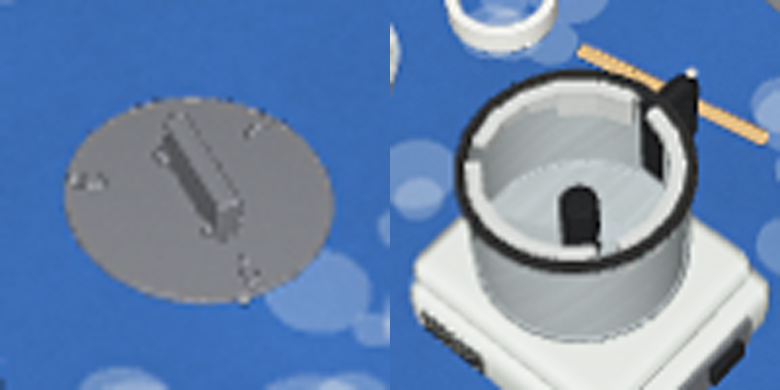

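The crops confirm it. The grey lid has a bar from about top (357,214) to (344,236). Its ribs are near (335,205), (367,228) and (332,245), and the bar's +x end points to the lower-left rib. The pulper crop shows a black seal, pale lugs, and gaps at the handle and two other places. Next I'll measure.

```bash
python3 - <<'E'
from h import *
for n,box,bb in (("top",(310,190,380,262),(160,175,235,260)),("side",(285,175,355,230),(210,225,295,290))):
    c=ctrl.capture(n); I=c["img"].astype(int); P=cloud(c)
    hsv=cv2.cvtColor(c["img"],cv2.COLOR_BGR2HSV)
    m=((hsv[...,1]<60)).astype(np.uint8); mm=np.zeros_like(m); x0,y0,x1,y1=box; mm[y0:y1,x0:x1]=m[y0:y1,x0:x1]
    cs,_=cv2.findContours(mm,0,cv2.CHAIN_APPROX_NONE); k=max(cs,key=cv2.contourArea)
    el=cv2.fitEllipse(k); p=world(c,k.reshape(-1,2),z=0.034); print(n,"lid ell",el,"circle@34",circ(p))
    # bar by depth
    b=(P[...,2]>0.055)&(mm>0); 
    q=P[b]; print("bar pts",len(q),"mean",q.mean(0),"ztop",np.percentile(q[:,2],[50,90]))
    v,u=np.nonzero(b); w=world(c,np.c_[u,v],z=0.066)[:,:2]; r=cv2.minAreaRect(w.astype(np.float32)*1000); print("bar rect",r)
    fl=P[(mm>0)&(P[...,2]<0.045)]; print("flange z",np.median(fl[:,2]))
    # bowl seal dark
    x0,y0,x1,y1=bb
    d=np.zeros_like(m); d[y0:y1,x0:x1]=(c["img"].max(2)<75)[y0:y1,x0:x1]
    z=P[(d>0)&(P[...,2]>0.19)&(P[...,2]<.23)]; print("seal z",len(z),np.percentile(z[:,2],[10,50,90]),circ(z))
    lg=np.zeros_like(m); lg[y0:y1,x0:x1]=(c["img"].min(2)>185)[y0:y1,x0:x1]
    zz=P[(lg>0)&(P[...,2]>0.19)&(P[...,2]<.22)]; print("lug z",len(zz),np.percentile(zz[:,2],[10,50,90]),circ(zz))
    tb=P[(hsv[...,0]>100)&(hsv[...,0]<125)&(hsv[...,1]>150)]; print("table z",np.nanmedian(tb[:,2]))
E
```

```text
top lid ell ((344.0182800292969, 226.55828857421875), (54.571800231933594, 56.31832504272461), 116.25830841064453) circle@34 (np.float64(0.50281653569705), np.float64(-0.18361729887184278), np.float64(0.08022603188596984))
bar pts 149 mean [ 0.50219221 -0.1837822   0.06623216] ztop [0.06615128 0.06987243]
bar rect ((501.77093505859375, -183.82740783691406), (15.58611011505127, 78.0809326171875), 53.64991760253906)
flange z 0.03503741847354702
seal z 500 [0.20083966 0.20804703 0.21157981] (np.float64(0.4995388783857525), np.float64(0.20772880559660994), np.float64(0.07720893372374468))
lug z 530 [0.20157657 0.20487732 0.20794341] (np.float64(0.500688811547528), np.float64(0.21057073376995636), np.float64(0.06692294456964193))
table z -0.00013118707594206303
side lid ell ((320.2020263671875, 203.55686950683594), (36.871498107910156, 48.52737045288086), 95.46560668945312) circle@34 (np.float64(0.5006685585379018), np.float64(-0.18231002209286187), np.float64(0.08009554435038747))
bar pts 112 mean [ 0.49979388 -0.17973114  0.06524703] ztop [0.06577313 0.0699984 ]
bar rect ((498.6800231933594, -177.9904327392578), (21.478538513183594, 87.80827331542969), 49.383216857910156)
flange z 0.03458242159004565
seal z 435 [0.20361258 0.20754848 0.21042871] (np.float64(0.4972860532818155), np.float64(0.20836355607404597), np.float64(0.0779601875781958))
lug z 469 [0.19874647 0.20374402 0.20660305] (np.float64(0.4985769849268252), np.float64(0.2107175699450732), np.float64(0.06656245490333121))
table z -0.00033415856885299355
```

```bash
python3 - <<'E'
from h import *
for n,bb in (("top",(150,170,240,275)),("side",(200,220,300,300))):
    c=ctrl.capture(n); P=cloud(c); I=c["img"]; x0,y0,x1,y1=bb
    v,u=np.mgrid[y0:y1,x0:x1]; uv=np.c_[u.ravel(),v.ravel()]
    g=I[y0:y1,x0:x1].max(2)
    # ring circles: dark seal pixels projected to z=.209, connected comp
    d=(g<75).astype(np.uint8); 
    zd=P[y0:y1,x0:x1,2]; d&=((zd>.195)&(zd<.225)).astype(np.uint8)
    k,lab,st,_=cv2.connectedComponentsWithStats(d); i=1+st[1:,4].argmax()
    W=world(c,uv,z=.209).reshape(*g.shape,3); 
    cen=np.array([.4995,.2105])
    for it in range(4):
        r=W[...,:2]-cen; R=np.hypot(r[...,0],r[...,1]); A=np.degrees(np.arctan2(r[...,1],r[...,0]))
        pts=[];pin=[]
        for a in range(-180,180,6):
            if -110<a<-60: continue
            s=(lab==i)&(abs((A-a+180)%360-180)<3)
            if s.sum()>3: 
                pts.append([cen[0]+R[s].max()*np.cos(np.radians(a)),cen[1]+R[s].max()*np.sin(np.radians(a))])
        f=circ(np.array(pts)); cen=np.array(f[:2])
    print(n,"seal outer",f,len(pts))
    # lug polar brightness at z=.205
    W=world(c,uv,z=.205).reshape(*g.shape,3)
    im=I.max(2).astype(np.float32)
    line=[]
    Rt=c["R"]
    import math
    for a in range(0,360,3):
        vals=[]
        for rr in (.066,.068,.070):
            X=np.array([[cen[0]+rr*math.cos(math.radians(a)),cen[1]+rr*math.sin(math.radians(a)),.205]])
            p,_=cv2.projectPoints(X,cv2.Rodrigues(Rt)[0],c["t"],c["K"],np.array(c["D"]))
            vals.append(cv2.getRectSubPix(im,(1,1),tuple(p[0,0].tolist()))[0,0])
        line.append((a,int(min(vals)),int(max(vals))))
    print([l for l in line if l[1]<205])
# ribs
c=ctrl.capture("top"); g=cv2.cvtColor(c["img"],6); 
for nm,uv in (("a",(335,205)),("b",(367,228.2)),("c",(331.8,245))):
    w=world(c,[uv],z=.037)[0]; print(nm,w,np.degrees(np.arctan2(w[1]+.1836,w[0]-.5023)))
E
```

```text
top seal outer (np.float64(0.49936489339447265), np.float64(0.2092923304487566), np.float64(0.07895760923898607)) 52
[(15, 188, 195), (18, 96, 107), (21, 104, 111), (24, 102, 103), (27, 134, 146), (135, 103, 132), (138, 72, 141), (141, 88, 181), (144, 103, 190), (147, 177, 214), (159, 196, 228), (174, 203, 229), (177, 194, 230), (180, 191, 232), (183, 195, 231), (186, 203, 230), (189, 187, 224), (192, 184, 225), (195, 198, 234), (198, 188, 226), (201, 183, 234), (204, 189, 227), (207, 176, 226), (210, 180, 231), (213, 171, 229), (216, 184, 226), (219, 173, 227), (222, 168, 226), (225, 186, 231), (228, 177, 226), (231, 186, 227), (234, 201, 228), (240, 195, 227), (243, 180, 235), (246, 193, 228), (249, 191, 230), (252, 203, 233), (255, 194, 221), (258, 185, 204), (261, 172, 211), (264, 151, 179), (267, 125, 145), (276, 195, 229), (279, 183, 231), (282, 197, 231)]
side seal outer (np.float64(0.4964801688428368), np.float64(0.21201197123054233), np.float64(0.07937058070657994)) 52
[(12, 197, 218), (15, 168, 174), (18, 121, 132), (21, 122, 128), (24, 136, 151), (27, 196, 205), (60, 189, 
[... 452 characters left out ...]
8, 181), (147, 86, 155), (150, 84, 204), (153, 96, 214), (156, 105, 212), (159, 99, 213), (162, 95, 213), (165, 117, 219), (168, 105, 218), (171, 96, 216), (174, 119, 214), (177, 117, 218), (180, 128, 217), (183, 146, 221), (186, 148, 221), (189, 136, 220), (192, 151, 220), (195, 151, 220), (198, 184, 221), (201, 185, 224), (204, 171, 226), (207, 175, 224), (210, 194, 223), (222, 202, 223), (258, 98, 132), (261, 27, 46), (264, 44, 93), (267, 128, 130), (270, 170, 183), (339, 203, 221), (351, 203, 222), (354, 200, 221)]
a [ 0.56468948 -0.15893002  0.037     ] 21.574782064406303
b [ 0.49617805 -0.24893214  0.037     ] -95.3532740684163
c [ 0.4483253  -0.14681221  0.037     ] 145.72264310760954
```

```bash
python3 - <<'E'
from h import *
from scipy.spatial.transform import Rotation as Ro
s=ctrl.get_state(); M=Ro.from_rotvec(s["tool_rot"]).as_matrix(); print(M.round(3),s["position"])
for n,c0 in (("top",(.4995,.2100)),("side",(.4975,.2115))):
    c=ctrl.capture(n); I=c["img"].max(2).astype(np.float32)
    def prof(cen,z,rs,angs):
        out=[]
        for a in angs:
            ar=np.radians(a); X=np.c_[cen[0]+rs*np.cos(ar),cen[1]+rs*np.sin(ar),np.full(len(rs),z)]
            p,_=cv2.projectPoints(X,cv2.Rodrigues(c["R"])[0],c["t"],c["K"],np.array(c["D"])); p=p[:,0].astype(np.float32)
            out.append(cv2.remap(I,p[None,:,0],p[None,:,1],cv2.INTER_LINEAR)[0])
        return np.array(out)
    # outer edge of dark seal: max gradient dark->bright
    for nm,z,lo,hi,sg in(("outer",.209,.074,.090,1),("inner(lug/seal)",.207,.066,.078,-1)):
        cen=np.array(c0)
        for it in range(4):
            rs=np.arange(lo,hi,.0004); an=[a for a in range(-180,180,4) if not -112<a<-85+30 and not (abs(a-21)<10 or abs(a-141)<10)]
            g=sg*np.gradient(cv2.GaussianBlur(prof(cen,z,rs,an),(5,1),0),axis=1)
            r=rs[g.argmax(1)]; ok=g.max(1)>2
            p=np.c_[cen[0]+r*np.cos(np.radians(an)),cen[1]+r*np.sin(np.radians(an))][ok]
            f=circ(p); e=abs(np.hypot(*(p-f[:2]).T)-f[2]); f=circ(p[e<np.percentile(e,80)]); cen=np.array(f[:2])
        print(n,nm,np.round(f,4),"res",np.median(e).round(4))
E
```

```text
[[-0.     0.433 -0.901]
 [ 0.    -0.901 -0.433]
 [-1.    -0.    -0.   ]] [ 0.28143864 -0.58583742  0.23116905]
top outer [0.4991 0.2093 0.0803] res 0.0006
top inner(lug/seal) [0.5002 0.2101 0.0729] res 0.0003
side outer [0.4969 0.212  0.081 ] res 0.0006
side inner(lug/seal) [0.4981 0.2112 0.0723] res 0.0003
```

Mouth is at about (0.4987, 0.2107) and the lid at (0.5015, -0.183) with yaw 143.7°. The gaps are at 21.5°, 141.5° and 261.5°. I'll rise first, then move over the lid.

```bash
python3 -m creep '[{"x":-4},{"x":-2},{"y":-2.68,"z":-3.0},{"y":-2.68,"z":-3.0},{"y":-2.68,"z":-3.0},{"y":-2.68,"z":-3.0},{"y":-2.68,"z":-3.0},{"y":-2.68,"z":-3.0},{"y":-2.68,"z":-3.0},{"y":-2.68,"z":-3.0},{"y":-2.68,"z":-3.0},{"y":-2.68,"z":-3.0}]' 60
python3 -m creep '[{"z":-3.7},{"z":-3.7},{"ax":-0.1213},{"ax":-0.1213},{"ax":-0.1213},{"ax":-0.1213},{"ax":-0.1213},{"ax":-0.1213},{"ax":-0.1213},{"ax":-0.1213},{"ax":-0.1213},{"ax":-0.1213}]'
```

```text
schema error: expected keys x, y, z, ax, ay, az, jaw
schema error: expected keys x, y, z, ax, ay, az, jaw
```

```bash
python3 -m creep '[{"ax":-0.1213},{"ax":-0.1213},{"ax":-0.1213},{"ax":-0.1213},{"ax":-0.1213},{"ax":-0.1213},{"ax":-0.1213},{},{}]'
cat > st.py <<'E'
import sys
from h import *
from scipy.spatial.transform import Rotation as Ro
s=ctrl.get_state(); M=Ro.from_rotvec(s["tool_rot"]).as_matrix(); p=s["position"]
print("t",round(s["t"],2),"p",p.round(4),"jawyaw",np.degrees(np.arctan2(M[1,1],M[0,1])).round(2),"x",M[:,0].round(3),"F",s["wrist_force"].round(2),"T",s["ft_torque"].round(3),"grip",round(float(s["grip_width"]),3),"q",s["joint_pos"].round(2))
if len(sys.argv)>3:
    d=np.array([float(a) for a in sys.argv[1:4]])-p; print("to go tool cm",(M.T@d*100).round(2), "" if len(sys.argv)<5 else "ax %.4f"%(-np.radians(float(sys.argv[4])-np.degrees(np.arctan2(M[1,1],M[0,1])))))
E
python3 st.py .5015 -.183 .042 53.7
```

```text
t 0.55 p [ 0.2814 -0.5859  0.2313] jawyaw -64.34 x [-0.  0. -1.] F [-0.43  0.63 -0.27] T [ 0.012 -0.009  0.037] grip 1.002 q [ 1.03  0.38  0.04  1.6  -0.02  1.16 -0.05]
to go tool cm [ 18.93 -26.79 -37.28] ax -2.0602schema error: expected keys x, y, z, ax, ay, az, jaw
```

Every row needs all seven keys.

```bash
python3 -m creep '[{"x":-4,"y":0,"z":0,"ax":0,"ay":0,"az":0,"jaw":8.5},{"x":-2,"y":0,"z":0,"ax":0,"ay":0,"az":0,"jaw":8.5},{"x":0,"y":-2.68,"z":-3.1,"ax":0,"ay":0,"az":0,"jaw":8.5},{"x":0,"y":-2.68,"z":-3.1,"ax":0,"ay":0,"az":0,"jaw":8.5},{"x":0,"y":-2.68,"z":-3.1,"ax":0,"ay":0,"az":0,"jaw":8.5},{"x":0,"y":-2.68,"z":-3.1,"ax":0,"ay":0,"az":0,"jaw":8.5},{"x":0,"y":-2.68,"z":-3.1,"ax":0,"ay":0,"az":0,"jaw":8.5},{"x":0,"y":-2.68,"z":-3.1,"ax":0,"ay":0,"az":0,"jaw":8.5},{"x":0,"y":-2.68,"z":-3.1,"ax":0,"ay":0,"az":0,"jaw":8.5},{"x":0,"y":-2.68,"z":-3.1,"ax":0,"ay":0,"az":0,"jaw":8.5},{"x":0,"y":-2.68,"z":-3.1,"ax":0,"ay":0,"az":0,"jaw":8.5},{"x":0,"y":-2.68,"z":-3.1,"ax":0,"ay":0,"az":0,"jaw":8.5}]' 60
python3 st.py .5015 -.183 .1 53.7
```

```text
t: 1.55
position: [0.4453, -0.2083, 0.2918]
tool_rot: [1.974, 0.448, -1.972]
wrist_force: [-0.2, -0.1, 0.3]
grip_width: 0.995
t 1.55 p [ 0.4453 -0.2083  0.2918] jawyaw -64.36 x [ 0.001 -0.001 -1.   ] F [-0.22 -0.08  0.29] T [ 0.027 -0.089 -0.024] grip 0.995 q [ 0.6   0.04 -0.25  1.89  0.01  1.21 -0.78]
to go tool cm [19.18  0.13 -6.15] ax -2.0605
```

```bash
python3 -m creep '[{"x":0,"y":0,"z":-3.1,"ax":0,"ay":0,"az":0,"jaw":8.5},{"x":0,"y":0,"z":-3.1,"ax":0,"ay":0,"az":0,"jaw":8.5},{"x":1,"y":0,"z":0,"ax":-0.1212,"ay":0,"az":0,"jaw":8.5},{"x":1,"y":0,"z":0,"ax":-0.1212,"ay":0,"az":0,"jaw":8.5},{"x":1,"y":0,"z":0,"ax":-0.1212,"ay":0,"az":0,"jaw":8.5},{"x":1,"y":0,"z":0,"ax":-0.1212,"ay":0,"az":0,"jaw":8.5},{"x":1,"y":0,"z":0,"ax":-0.1212,"ay":0,"az":0,"jaw":8.5},{"x":1,"y":0,"z":0,"ax":-0.1212,"ay":0,"az":0,"jaw":8.5},{"x":1,"y":0,"z":0,"ax":-0.1212,"ay":0,"az":0,"jaw":8.5},{"x":1,"y":0,"z":0,"ax":-0.1212,"ay":0,"az":0,"jaw":8.5},{"x":1,"y":0,"z":0,"ax":-0.1212,"ay":0,"az":0,"jaw":8.5},{"x":1,"y":0,"z":0,"ax":-0.1212,"ay":0,"az":0,"jaw":8.5}]'
python3 -m creep '[{"x":1,"y":0,"z":0,"ax":-0.1212,"ay":0,"az":0,"jaw":8.5},{"x":1,"y":0,"z":0,"ax":-0.1212,"ay":0,"az":0,"jaw":8.5},{"x":1,"y":0,"z":0,"ax":-0.1212,"ay":0,"az":0,"jaw":8.5},{"x":1,"y":0,"z":0,"ax":-0.1212,"ay":0,"az":0,"jaw":8.5},{"x":1,"y":0,"z":0,"ax":-0.1212,"ay":0,"az":0,"jaw":8.5},{"x":1,"y":0,"z":0,"ax":-0.1212,"ay":0,"az":0,"jaw":8.5},{"x":1,"y":0,"z":0,"ax":-0.1212,"ay":0,"az":0,"jaw":8.5},{"x":0,"y":0,"z":0,"ax":0,"ay":0,"az":0,"jaw":5},{"x":0,"y":0,"z":0,"ax":0,"ay":0,"az":0,"jaw":5}]'
python3 st.py .5015 -.183 .042 53.7
python3 - <<'E'
from h import *
a=ctrl.capture("top")["img"][130:310,240:450];b=ctrl.capture("side")["img"][100:280,220:430]
cv2.imwrite("pics/g1.png",cv2.resize(np.vstack([a,b]),None,fx=1.6,fy=1.6,interpolation=2))
E
```

```text
t: 2.55
position: [0.5008, -0.1834, 0.1911]
tool_rot: [1.139, 1.252, -1.139]
wrist_force: [-0.7, 0.3, -0.2]
grip_width: 0.996
t: 3.3
position: [0.5003, -0.1833, 0.121]
tool_rot: [0.499, 1.514, -0.498]
wrist_force: [0.6, -0.2, -0.0]
grip_width: 0.742
t 3.3 p [ 0.5003 -0.1833  0.121 ] jawyaw 53.52 x [-0.001  0.001 -1.   ] F [ 0.56 -0.19 -0.04] T [0.009 0.047 0.014] grip 0.742 q [ 0.71  0.34 -0.5   1.95  0.21  0.9   1.04]
to go tool cm [7.9  0.09 0.09] ax -0.0032
```

View pics/g1.png

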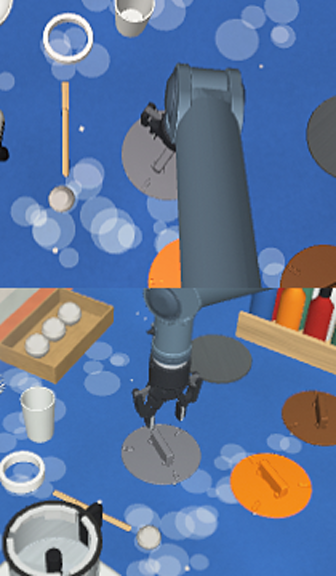

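The picture shows the open fingers above the grey lid on either side of the bar (side crop about (165,445)). I'll descend 7.9 cm and close.

```bash
python3 -m creep '[{"x":2,"y":0.09,"z":0.09,"ax":0,"ay":0,"az":0,"jaw":5},{"x":2,"y":0,"z":0,"ax":0,"ay":0,"az":0,"jaw":5},{"x":2,"y":0,"z":0,"ax":0,"ay":0,"az":0,"jaw":5},{"x":1.2,"y":0,"z":0,"ax":0,"ay":0,"az":0,"jaw":5},{"x":0.6,"y":0,"z":0,"ax":0,"ay":0,"az":0,"jaw":4},{"x":0,"y":0,"z":0,"ax":0,"ay":0,"az":0,"jaw":2.5}]'
python3 st.py .5015 -.183 .042 53.7
python3 -m creep '[{"x":0,"y":0,"z":0,"ax":0,"ay":0,"az":0,"jaw":1},{"x":0,"y":0,"z":0,"ax":0,"ay":0,"az":0,"jaw":1},{"x":0,"y":0,"z":0,"ax":0,"ay":0,"az":0,"jaw":1},{"x":0,"y":0,"z":0,"ax":0,"ay":0,"az":0,"jaw":1},{"x":0,"y":0,"z":0,"ax":0,"ay":0,"az":0,"jaw":1},{"x":0,"y":0,"z":0,"ax":0,"ay":0,"az":0,"jaw":0.5}]' 60
python3 st.py .5015 -.183 .042 53.7
```

```text
t: 3.9
position: [0.5013, -0.1828, 0.0424]
tool_rot: [0.497, 1.515, -0.497]
wrist_force: [1.0, 0.3, 0.8]
grip_width: 0.343
t 3.9 p [ 0.5013 -0.1828  0.0424] jawyaw 53.68 x [-0.002  0.001 -1.   ] F [1.03 0.29 0.84] T [-0.008 -0.017 -0.019] grip 0.343 q [ 0.67  0.47 -0.46  1.99  0.29  0.75  0.97]
to go tool cm [ 0.04 -0.    0.03] ax -0.0004
t: 4.4
position: [0.5027, -0.1833, 0.0441]
tool_rot: [0.496, 1.512, -0.496]
wrist_force: [-0.1, 0.3, 2.9]
grip_width: 0.174
t 4.4 p [ 0.5027 -0.1833  0.0441] jawyaw 53.71 x [ 0.001 -0.001 -1.   ] F [-0.07  0.31  2.89] T [0.072 0.083 0.011] grip 0.174 q [ 0.67  0.46 -0.46  1.99  0.29  0.76  0.97]
to go tool cm [ 0.21 -0.05 -0.11] ax 0.0001
```

```bash
python3 -m creep '[{"x":-1,"y":0,"z":0,"ax":0,"ay":0,"az":0,"jaw":0.5},{"x":-2,"y":0,"z":0,"ax":0,"ay":0,"az":0,"jaw":0.5},{"x":-3,"y":0,"z":0,"ax":0,"ay":0,"az":0,"jaw":0.5},{"x":-3,"y":0,"z":0,"ax":0,"ay":0,"az":0,"jaw":0.5},{"x":-3,"y":0,"z":0,"ax":0,"ay":0,"az":0,"jaw":0.5},{"x":-3,"y":0,"z":0,"ax":0,"ay":0,"az":0,"jaw":0.5},{"x":-3,"y":0,"z":0,"ax":0,"ay":0,"az":0,"jaw":0.5},{"x":-3,"y":0,"z":0,"ax":0,"ay":0,"az":0,"jaw":0.5},{"x":-3,"y":0,"z":0,"ax":0,"ay":0,"az":0,"jaw":0.5},{"x":-2,"y":0,"z":0,"ax":0,"ay":0,"az":0,"jaw":0.5},{"x":0,"y":0,"z":0,"ax":0,"ay":0,"az":0,"jaw":0.5},{"x":0,"y":0,"z":0,"ax":0,"ay":0,"az":0,"jaw":0.5}]'
python3 st.py .4985 .2105 .31 51.5
python3 - <<'E'
from h import *
a=ctrl.capture("top")["img"][130:310,240:450];b=ctrl.capture("side")["img"][60:240,240:450]
cv2.imwrite("pics/g2.png",cv2.resize(np.vstack([a,b]),None,fx=1.6,fy=1.6,interpolation=2))
E
```

```text
t: 5.4
position: [0.5022, -0.183, 0.3041]
tool_rot: [0.495, 1.511, -0.496]
wrist_force: [-0.7, 0.5, -3.2]
grip_width: 0.17
t 5.4 p [ 0.5022 -0.183   0.3041] jawyaw 53.72 x [ 0.002 -0.001 -1.   ] F [-0.67  0.49 -3.17] T [0.055 0.021 0.024] grip 0.17 q [ 0.77  0.14 -0.54  1.77  0.08  1.25  1.15]
to go tool cm [ -0.64  31.5  -23.58] ax 0.0388
```

View pics/g2.png

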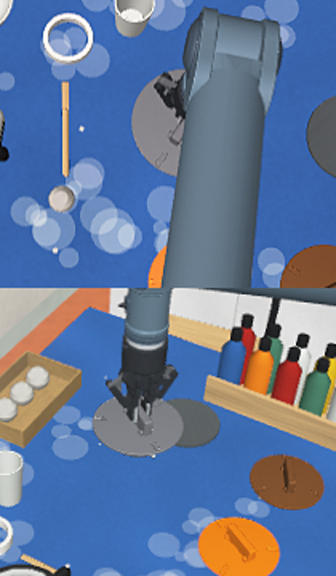

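The lid is held level and the wrist reads -3.2 N, its weight. Both cameras agree on the lid-to-mouth displacement: (-2.8, 393.4) and (-3.2, 393.9) mm. Carrying it over now.

```bash
python3 -m creep '[{"x":0,"y":1,"z":-0.75,"ax":0,"ay":0,"az":0,"jaw":0.5},{"x":-0.5,"y":2,"z":-1.5,"ax":0,"ay":0,"az":0,"jaw":0.5},{"x":-0.5,"y":2.7,"z":-2,"ax":0,"ay":0,"az":0,"jaw":0.5},{"x":0,"y":2.7,"z":-2,"ax":0,"ay":0,"az":0,"jaw":0.5},{"x":0,"y":2.7,"z":-2,"ax":0,"ay":0,"az":0,"jaw":0.5},{"x":0,"y":2.7,"z":-2,"ax":0,"ay":0,"az":0,"jaw":0.5},{"x":0,"y":2.7,"z":-2,"ax":0,"ay":0,"az":0,"jaw":0.5},{"x":0,"y":2.7,"z":-2,"ax":0,"ay":0,"az":0,"jaw":0.5},{"x":0,"y":2.7,"z":-2,"ax":0,"ay":0,"az":0,"jaw":0.5},{"x":0,"y":2.7,"z":-2,"ax":0,"ay":0,"az":0,"jaw":0.5},{"x":0,"y":2.7,"z":-2,"ax":0,"ay":0,"az":0,"jaw":0.5},{"x":0,"y":2,"z":-1.5,"ax":0,"ay":0,"az":0,"jaw":0.5}]'
python3 -m creep '[{"x":0,"y":1.5,"z":-1.1,"ax":0,"ay":0,"az":0,"jaw":0.5},{"x":0,"y":0.76,"z":-0.63,"ax":0,"ay":0,"az":0,"jaw":0.5},{"x":0,"y":0,"z":0,"ax":0.0388,"ay":0,"az":0,"jaw":0.5},{"x":0,"y":0,"z":0,"ax":0,"ay":0,"az":0,"jaw":0.5},{"x":0,"y":0,"z":0,"ax":0,"ay":0,"az":0,"jaw":0.5}]' 
python3 st.py .4997 .2104 .26 51.5
python3 - <<'E'
from h import *
a=ctrl.capture("top")["img"][120:300,110:320];b=ctrl.capture("side")["img"][140:320,150:360]
cv2.imwrite("pics/g3.png",cv2.resize(np.vstack([a,b]),None,fx=1.6,fy=1.6,interpolation=2))
E
```

```text
t: 6.5
position: [0.4974, 0.1862, 0.3116]
tool_rot: [0.493, 1.518, -0.493]
wrist_force: [-0.4, 0.4, -2.1]
grip_width: 0.173
t: 6.92
position: [0.4989, 0.2094, 0.312]
tool_rot: [0.524, 1.508, -0.528]
wrist_force: [0.2, 0.2, -2.6]
grip_width: 0.176
t 6.92 p [0.4989 0.2094 0.312 ] jawyaw 51.5 x [-0.002 -0.001 -1.   ] F [ 0.22  0.16 -2.63] T [-0.009 -0.02  -0.045] grip 0.176 q [ 0.28  0.2  -0.84  1.73  0.16  1.29  0.3 ]
to go tool cm [5.2  0.14 0.  ] ax 0.0000
```

View pics/g3.png

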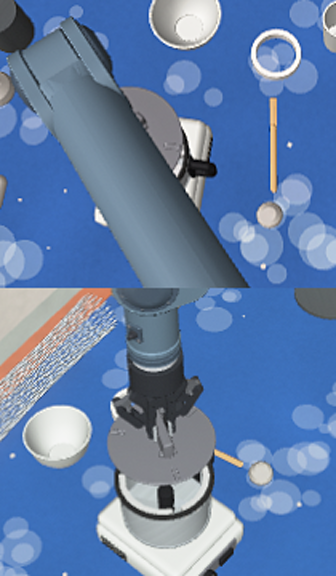

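```bash
python3 -m creep '[{"x":1.2,"y":0.14,"z":0,"ax":0,"ay":0,"az":0,"jaw":0.5},{"x":1.2,"y":0,"z":0,"ax":0,"ay":0,"az":0,"jaw":0.5},{"x":1.2,"y":0,"z":0,"ax":0,"ay":0,"az":0,"jaw":0.5},{"x":0.6,"y":0,"z":0,"ax":0,"ay":0,"az":0,"jaw":0.5},{"x":0,"y":0,"z":0,"ax":0,"ay":0,"az":0,"jaw":0.5},{"x":0,"y":0,"z":0,"ax":0,"ay":0,"az":0,"jaw":0.5}]' 
python3 st.py .4997 .2104 .26 51.5
python3 - <<'E'
from h import *
c=ctrl.capture("side"); I=c["img"]
cv2.imwrite("pics/g4.png",cv2.resize(I[180:320,180:330],None,fx=4,fy=4,interpolation=2))
s=ctrl.get_state(); zt=s["position"][2]+.008-.018
P=cloud(c); m=(abs(P[...,2]-zt)<.012); m[:, :200]=0; m[:,320:]=0;m[:180]=0;m[310:]=0
print(zt,np.median(P[m][:,2]),m.sum())
g=I.astype(int); grey=(abs(g.max(2)-g.min(2))<25)&(g.max(2)>95)&(g.max(2)<160)&m
cs,_=cv2.findContours(cv2.morphologyEx(grey.astype(np.uint8),2,np.ones((3,3))),0,1); k=max(cs,key=cv2.contourArea); print(cv2.contourArea(k),cv2.boundingRect(k))
w=world(c,k.reshape(-1,2),z=zt); p=w
for i in range(8):
    f=circ(p); e=np.hypot(w[:,0]-f[0],w[:,1]-f[1])-f[2]; p=w[abs(e)<max(.0015,.01*.6**i)]
print(np.round(f,4),len(p),len(w))
E
```

```text
t: 7.52
position: [0.4999, 0.211, 0.2703]
tool_rot: [0.525, 1.508, -0.527]
wrist_force: [0.9, -0.5, -2.6]
grip_width: 0.169
t 7.52 p [0.4999 0.211  0.2703] jawyaw 51.49 x [-0.002 -0.    -1.   ] F [ 0.87 -0.54 -2.59] T [0.028 0.002 0.021] grip 0.169 q [ 0.26  0.24 -0.84  1.78  0.19  1.21  0.27]
to go tool cm [ 1.03 -0.06  0.03] ax -0.0002
0.26113952250299 0.2605689943598772 2048
1836.5 (219, 226, 65, 48)
[0.4939 0.2161 0.0758] 47 199
```

View pics/g4.png

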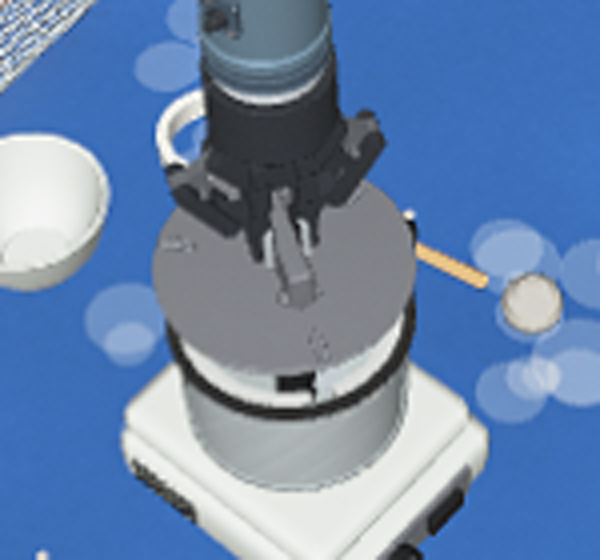

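The side view shows the lid hovering over the mouth, with a rib at crop (180,243) and the bar's +x rib at (318,345). I'll refit its edge by radial gradients on the visible arc, and take the rib yaw.

```bash
cat > edge.py <<'E'
from h import *
def lidfit(n,z,c0,angs,r0=.082,w=.006):
    c=ctrl.capture(n); I=cv2.cvtColor(c["img"],cv2.COLOR_BGR2LAB).astype(np.float32)
    cen=np.array(c0)
    for it in range(5):
        rs=np.arange(r0-w,r0+w,.0004); p=[]
        for a in np.radians(angs):
            X=np.c_[cen[0]+rs*np.cos(a),cen[1]+rs*np.sin(a),np.full(len(rs),z)]
            q,_=cv2.projectPoints(X,cv2.Rodrigues(c["R"])[0],c["t"],c["K"],np.array(c["D"])); q=q[:,0].astype(np.float32)
            v=cv2.remap(I,q[None,:,0],q[None,:,1],1)[0]
            g=np.linalg.norm(np.gradient(cv2.GaussianBlur(v,(1,7),0),axis=0),axis=1)
            j=g[2:-2].argmax()+2; p.append([cen[0]+rs[j]*np.cos(a),cen[1]+rs[j]*np.sin(a)])
        p=np.array(p); f=circ(p); e=abs(np.hypot(*(p-f[:2]).T)-f[2]); k=e<=np.percentile(e,75)
        f=circ(p[k])
        # fixed-radius fit
        from scipy.optimize import least_squares
        s=least_squares(lambda x:np.hypot(p[:,0]-x[0],p[:,1]-x[1])-.0815,cen,loss="soft_l1",f_scale=.0007).x
        cen=s
    return np.round(f,4),s.round(4),np.median(e).round(4)
E
python3 - <<'E'
from edge import *
# control: lid-edge in side cam; visible arc faces camera
s=ctrl.get_state(); z=s["position"][2]-.010
C=ctrl.capture("side"); cam=-C["R"].T@C["t"]; a0=int(np.degrees(np.arctan2(cam[1]-.21,cam[0]-.5))); print("cam dir",a0)
print(lidfit("side",z,(.4975,.2116),range(a0-110,a0+100,4)))
print(lidfit("side",z,(.4975,.2116),range(a0-100,a0+90,5)))
for uv in ((180+180/4,180+243/4),(180+318/4,180+345/4)):
    w=world(C,[uv],z=z+.003)[0]; print(w, np.degrees(np.arctan2(w[1]-.2116,w[0]-.4975)))
E
```

```text
cam dir 127
(array([0.4987, 0.2136, 0.082 ]), array([0.4985, 0.2143]), np.float64(0.0009))
(array([0.499 , 0.2137, 0.0817]), array([0.4989, 0.2141]), np.float64(0.001))
[0.55888367 0.23642652 0.26413952] 22.02078239520833
[0.44456387 0.25498732 0.26413952] 140.66139145617663
```

```bash
python3 - <<'E'
from edge import *
s=ctrl.get_state(); z=s["position"][2]-.010; print(s["position"])
c=ctrl.capture("top"); cv2.imwrite("pics/g5.png",cv2.resize(c["img"][160:280,150:260],None,fx=5,fy=5,interpolation=2))
print(lidfit("top",z,(.4997,.2097),range(-75,20,4)))
print(lidfit("top",z,(.4997,.2097),range(-70,10,4),w=.004))
E
```

```text
[0.50086732 0.21178133 0.27206985]
(array([0.4987, 0.2127, 0.0847]), array([0.5018, 0.2111]), np.float64(0.0006))
(array([0.4968, 0.2145, 0.0871]), array([0.5022, 0.2116]), np.float64(0.0004))
```

View pics/g5.png

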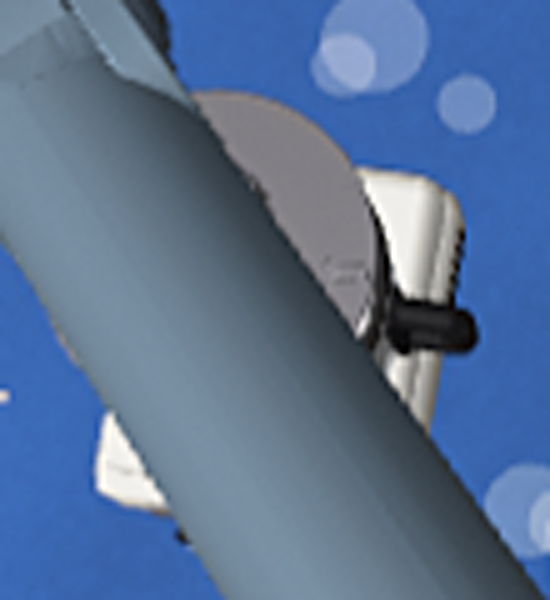

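Both cameras put the lid about (+1.5, +1.8) mm off the mouth centre. I'll shift 2 mm along -y of the tool, then lower while feeling.

```bash
python3 -m creep '[{"x":0.5,"y":-0.2,"z":0,"ax":0,"ay":0,"az":0,"jaw":0.5},{"x":0.6,"y":0,"z":0,"ax":0,"ay":0,"az":0,"jaw":0.5},{"x":0.6,"y":0,"z":0,"ax":0,"ay":0,"az":0,"jaw":0.5},{"x":0.3,"y":0,"z":0,"ax":0,"ay":0,"az":0,"jaw":0.5},{"x":0,"y":0,"z":0,"ax":0,"ay":0,"az":0,"jaw":0.5}]';python3 st.py
python3 -m creep '[{"x":0.2,"y":0,"z":0,"ax":0,"ay":0,"az":0,"jaw":0.5},{"x":0.2,"y":0,"z":0,"ax":0,"ay":0,"az":0,"jaw":0.5},{"x":0,"y":0,"z":0,"ax":0,"ay":0,"az":0,"jaw":0.5}]';python3 st.py
python3 - <<'E'
from edge import *
s=ctrl.get_state(); z=s["position"][2]-.010
print(lidfit("top",z,(.4997,.2097),range(-75,20,4)))
print(lidfit("side",z,(.4975,.2116),range(17,227,4)))
E
```

```text
t: 8.28
position: [0.4982, 0.2093, 0.2497]
tool_rot: [0.525, 1.508, -0.528]
wrist_force: [0.1, -1.3, -2.2]
grip_width: 0.171
t 8.28 p [0.4982 0.2093 0.2497] jawyaw 51.49 x [-0.003 -0.001 -1.   ] F [ 0.07 -1.28 -2.2 ] T [0.009 0.027 0.006] grip 0.171 q [ 0.26  0.26 -0.83  1.81  0.2   1.17  0.26]
t: 8.53
position: [0.499, 0.2098, 0.247]
tool_rot: [0.526, 1.506, -0.526]
wrist_force: [-0.2, -0.0, -3.0]
grip_width: 0.174
t 8.53 p [0.499  0.2098 0.247 ] jawyaw 51.49 x [-0. -0. -1.] F [-0.16 -0.01 -2.98] T [ 0.019  0.013 -0.034] grip 0.174 q [ 0.26  0.26 -0.83  1.81  0.21  1.16  0.26]
(array([0.5019, 0.2077, 0.0793]), array([0.4998, 0.2089]), np.float64(0.0004))
(array([0.4928, 0.219 , 0.0804]), array([0.4934, 0.2178]), np.float64(0.0014))
```

```bash
for i in 1 ; do python3 -m creep '[{"x":0.2,"y":0,"z":0,"ax":0,"ay":0,"az":0,"jaw":0.5},{"x":0,"y":0,"z":0,"ax":0,"ay":0,"az":0,"jaw":0.5}]';done;python3 st.py
python3 -m creep '[{"x":0.2,"y":0,"z":0,"ax":0,"ay":0,"az":0,"jaw":0.5},{"x":0,"y":0,"z":0,"ax":0,"ay":0,"az":0,"jaw":0.5}]' >/dev/null;python3 st.py
```

```text
t: 8.8
position: [0.4991, 0.2098, 0.2451]
tool_rot: [0.526, 1.506, -0.526]
wrist_force: [0.3, -0.5, -2.8]
grip_width: 0.174
t 8.8 p [0.4991 0.2098 0.2451] jawyaw 51.49 x [-0. -0. -1.] F [ 0.27 -0.53 -2.85] T [0.041 0.015 0.069] grip 0.174 q [ 0.25  0.26 -0.83  1.81  0.21  1.16  0.25]
t 8.97 p [0.499  0.2097 0.243 ] jawyaw 51.49 x [-0. -0. -1.] F [-0.33 -0.75 -2.71] T [-0.015  0.057  0.063] grip 0.175 q [ 0.25  0.26 -0.83  1.81  0.21  1.16  0.25]
```

```bash
python3 -m creep '[{"x":0.2,"y":0,"z":0,"ax":0,"ay":0,"az":0,"jaw":0.5},{"x":0,"y":0,"z":0,"ax":0,"ay":0,"az":0,"jaw":0.5}]' >/dev/null;python3 st.py
python3 -m creep '[{"x":0.2,"y":0,"z":0,"ax":0,"ay":0,"az":0,"jaw":0.5},{"x":0,"y":0,"z":0,"ax":0,"ay":0,"az":0,"jaw":0.5}]' >/dev/null;python3 st.py
```

```text
t 9.13 p [0.4989 0.2097 0.2409] jawyaw 51.49 x [-0.001 -0.    -1.   ] F [-0.76 -0.64 -2.27] T [-0.031  0.028  0.006] grip 0.175 q [ 0.25  0.27 -0.83  1.82  0.21  1.15  0.25]
t 9.3 p [0.4989 0.2097 0.2389] jawyaw 51.48 x [-0.001 -0.    -1.   ] F [-0.69 -0.33 -2.05] T [ 0.029  0.02  -0.052] grip 0.175 q [ 0.25  0.27 -0.83  1.82  0.22  1.15  0.25]
```

```bash
python3 -m creep '[{"x":0.2,"y":0,"z":0,"ax":0,"ay":0,"az":0,"jaw":0.5},{"x":0,"y":0,"z":0,"ax":0,"ay":0,"az":0,"jaw":0.5}]' >/dev/null;python3 st.py
python3 -m creep '[{"x":0.2,"y":0,"z":0,"ax":0,"ay":0,"az":0,"jaw":0.5},{"x":0,"y":0,"z":0,"ax":0,"ay":0,"az":0,"jaw":0.5}]' >/dev/null;python3 st.py
```

```text
t 9.47 p [0.4989 0.2097 0.2369] jawyaw 51.49 x [-0.001 -0.    -1.   ] F [ 0.28  0.19 -2.52] T [-0.028  0.029 -0.019] grip 0.17 q [ 0.25  0.27 -0.83  1.82  0.22  1.14  0.25]
t 9.63 p [0.499  0.2097 0.2349] jawyaw 51.49 x [-0. -0. -1.] F [-0.49 -0.11 -3.04] T [0.03  0.015 0.019] grip 0.177 q [ 0.25  0.27 -0.83  1.82  0.22  1.14  0.25]
```

```bash
python3 -m creep '[{"x":0.2,"y":0,"z":0,"ax":0,"ay":0,"az":0,"jaw":0.5},{"x":0,"y":0,"z":0,"ax":0,"ay":0,"az":0,"jaw":0.5}]' >/dev/null;python3 st.py
```

```text
t 9.8 p [0.4989 0.2097 0.2329] jawyaw 51.49 x [-0.001 -0.    -1.   ] F [-0.68  0.11 -2.98] T [ 0.012 -0.021  0.005] grip 0.176 q [ 0.25  0.27 -0.83  1.83  0.22  1.14  0.24]
```

```bash
python3 -m creep '[{"x":0.2,"y":0,"z":0,"ax":0,"ay":0,"az":0,"jaw":0.5},{"x":0,"y":0,"z":0,"ax":0,"ay":0,"az":0,"jaw":0.5}]' >/dev/null;python3 st.py
python3 -m creep '[{"x":0.15,"y":0,"z":0,"ax":0,"ay":0,"az":0,"jaw":0.5},{"x":0,"y":0,"z":0,"ax":0,"ay":0,"az":0,"jaw":0.5}]' >/dev/null;python3 st.py
```

```text
t 9.97 p [0.4989 0.2097 0.2309] jawyaw 51.49 x [-0.001 -0.    -1.   ] F [ 0.94 -1.27 -3.7 ] T [ 0.011 -0.025 -0.053] grip 0.173 q [ 0.25  0.28 -0.83  1.83  0.22  1.13  0.24]
t 10.13 p [0.499  0.2098 0.2295] jawyaw 51.49 x [-0. -0. -1.] F [-1.11 -0.01 -2.68] T [ 0.004 -0.015  0.017] grip 0.175 q [ 0.25  0.28 -0.83  1.83  0.23  1.13  0.24]
```

```bash
python3 -m creep '[{"x":0.1,"y":0,"z":0,"ax":0,"ay":0,"az":0,"jaw":0.5},{"x":0,"y":0,"z":0,"ax":0,"ay":0,"az":0,"jaw":0.5}]' >/dev/null;python3 st.py
```

```text
t 10.3 p [0.4991 0.2098 0.2286] jawyaw 51.49 x [-0. -0. -1.] F [-0.01  0.33 -3.33] T [-0.024  0.007  0.036] grip 0.177 q [ 0.25  0.28 -0.83  1.83  0.23  1.13  0.24]
```

```bash
python3 -m creep '[{"x":0.1,"y":0,"z":0,"ax":0,"ay":0,"az":0,"jaw":0.5},{"x":0,"y":0,"z":0,"ax":0,"ay":0,"az":0,"jaw":0.5}]' >/dev/null;python3 st.py
python3 -m creep '[{"x":0.1,"y":0,"z":0,"ax":0,"ay":0,"az":0,"jaw":0.5},{"x":0,"y":0,"z":0,"ax":0,"ay":0,"az":0,"jaw":0.5}]' >/dev/null;python3 st.py
```

```text
t 10.47 p [0.499  0.2098 0.2276] jawyaw 51.49 x [-0. -0. -1.] F [-0.38  0.57 -3.25] T [ 0.017 -0.014 -0.013] grip 0.171 q [ 0.25  0.28 -0.83  1.83  0.23  1.13  0.24]
t 10.63 p [0.4991 0.2098 0.2266] jawyaw 51.49 x [-0. -0. -1.] F [ 0.47  0.04 -3.11] T [-0.037  0.006 -0.004] grip 0.176 q [ 0.25  0.28 -0.83  1.83  0.23  1.13  0.24]
```

```bash
python3 -m creep '[{"x":0.1,"y":0,"z":0,"ax":0,"ay":0,"az":0,"jaw":0.5},{"x":0,"y":0,"z":0,"ax":0,"ay":0,"az":0,"jaw":0.5}]' >/dev/null;python3 st.py
```

```text
t 10.8 p [0.499  0.2098 0.2256] jawyaw 51.49 x [-0. -0. -1.] F [-0.09 -0.18 -2.49] T [-0.021  0.006  0.028] grip 0.173 q [ 0.24  0.28 -0.83  1.83  0.23  1.12  0.24]
```

```bash
python3 -m creep '[{"x":0.1,"y":0,"z":0,"ax":0,"ay":0,"az":0,"jaw":0.5},{"x":0,"y":0,"z":0,"ax":0,"ay":0,"az":0,"jaw":0.5}]' >/dev/null;python3 st.py
python3 -m creep '[{"x":0.1,"y":0,"z":0,"ax":0,"ay":0,"az":0,"jaw":0.5},{"x":0,"y":0,"z":0,"ax":0,"ay":0,"az":0,"jaw":0.5}]' >/dev/null;python3 st.py
```

```text
t 10.97 p [0.4991 0.2097 0.2246] jawyaw 51.49 x [-0. -0. -1.] F [-0.66 -0.19 -2.46] T [ 0.005 -0.039 -0.009] grip 0.174 q [ 0.24  0.28 -0.82  1.83  0.23  1.12  0.24]
t 11.13 p [0.4993 0.2099 0.2242] jawyaw 51.49 x [ 0. -0. -1.] F [-0.33 -0.37 -1.87] T [-0.09   0.103 -0.004] grip 0.177 q [ 0.24  0.28 -0.82  1.83  0.23  1.12  0.24]
```

```bash
python3 -m creep '[{"x":0.1,"y":0,"z":0,"ax":0,"ay":0,"az":0,"jaw":0.5},{"x":0,"y":0,"z":0,"ax":0,"ay":0,"az":0,"jaw":0.5}]' >/dev/null;python3 st.py
```

```text
t 11.3 p [0.4994 0.21   0.224 ] jawyaw 51.49 x [ 0.001 -0.    -1.   ] F [-2.52 -1.45  4.23] T [-0.311  0.483 -0.055] grip 0.177 q [ 0.24  0.29 -0.82  1.83  0.23  1.12  0.24]
```

```bash
python3 - <<'E'
from edge import *
c=ctrl.capture("side"); cv2.imwrite("pics/g6.png",cv2.resize(c["img"][180:320,180:330],None,fx=4,fy=4,interpolation=2))
s=ctrl.get_state();P=cloud(c)[225:270,225:285]; z=P[...,2]; k=(z>.215)&(z<.245); print(s["position"],np.median(z[k]),k.sum())
E
```

```text
[0.49940331 0.20993878 0.22392717] 0.2167767794734543 683
```

View pics/g6.png

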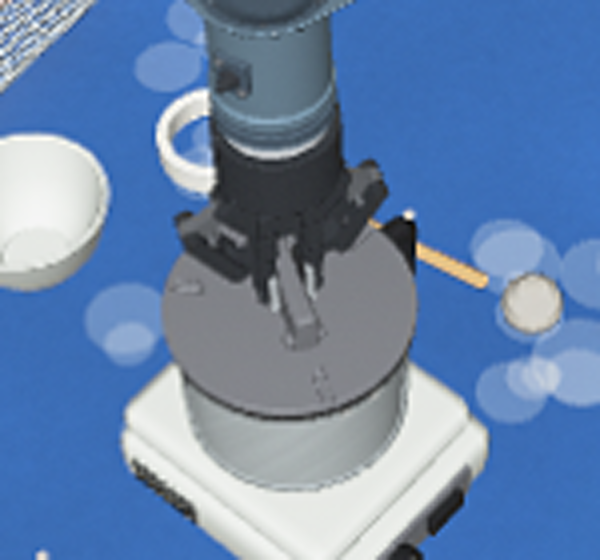

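The pins went through the gaps and the flange now rests on the seal (side crop: no gap under the flange, lid level). Contact came at TCP z ≈ 0.224, so lid_grip stands about 27 mm above the mouth, which fits the 26–31 mm given. I'll ease off slightly and start twisting clockwise.

```bash
python3 -m creep '[{"x":-0.07,"y":0,"z":0,"ax":0,"ay":0,"az":0,"jaw":0.5},{"x":0,"y":0,"z":0,"ax":0,"ay":0,"az":0,"jaw":0.5}]' 90 >/dev/null;python3 st.py
python3 -m creep '[{"x":0,"y":0,"z":0,"ax":0.05,"ay":0,"az":0,"jaw":0.5},{"x":0,"y":0,"z":0,"ax":0.05,"ay":0,"az":0,"jaw":0.5},{"x":0,"y":0,"z":0,"ax":0,"ay":0,"az":0,"jaw":0.5}]' >/dev/null;python3 st.py
```

```text
t 11.52 p [0.4994 0.21   0.224 ] jawyaw 51.49 x [ 0.001  0.    -1.   ] F [-1.36 -1.57  4.56] T [-0.272  0.432  0.037] grip 0.166 q [ 0.24  0.28 -0.82  1.84  0.23  1.12  0.24]
t 11.77 p [0.5    0.2104 0.2241] jawyaw 45.71 x [ 0.002  0.001 -1.   ] F [ 1.1  -0.37  2.79] T [-0.059  0.069 -0.163] grip 0.166 q [ 0.23  0.28 -0.81  1.84  0.23  1.12  0.14]
```

```bash
python3 -m creep '[{"x":0,"y":0,"z":0,"ax":0.04,"ay":0,"az":0,"jaw":0.5},{"x":0,"y":0,"z":0,"ax":0.04,"ay":0,"az":0,"jaw":0.5},{"x":0,"y":0,"z":0,"ax":0,"ay":0,"az":0,"jaw":0.5}]' >/dev/null;python3 st.py;python3 -m creep '[{"x":0,"y":0,"z":0,"ax":0,"ay":0,"az":0,"jaw":0.5}]' >/dev/null;python3 st.py

```

```text
t 12.02 p [0.5    0.2104 0.2241] jawyaw 41.2 x [ 0.002  0.001 -1.   ] F [-0.01  0.81  2.98] T [-0.057  0.031 -0.099] grip 0.163 q [ 0.22  0.28 -0.8   1.84  0.22  1.12  0.07]
t 12.1 p [0.5    0.2104 0.2241] jawyaw 41.23 x [ 0.002  0.001 -1.   ] F [ 1.51 -0.09  3.07] T [ 0.053 -0.042 -0.161] grip 0.168 q [ 0.22  0.28 -0.8   1.84  0.22  1.12  0.07]
```

```bash
python3 -m creep '[{"x":0,"y":0,"z":0,"ax":0.035,"ay":0,"az":0,"jaw":0.5},{"x":0,"y":0,"z":0,"ax":0.035,"ay":0,"az":0,"jaw":0.5},{"x":0,"y":0,"z":0,"ax":0,"ay":0,"az":0,"jaw":0.5}]' >/dev/null;python3 st.py

```

```text
t 12.35 p [0.4998 0.2103 0.224 ] jawyaw 37.22 x [ 0.002  0.001 -1.   ] F [0.92 0.67 3.59] T [-0.001  0.013 -0.048] grip 0.162 q [ 0.21  0.28 -0.78  1.84  0.22  1.12 -0.  ]
```

```bash
python3 -m creep '[{"x":0,"y":0,"z":0,"ax":0.035,"ay":0,"az":0,"jaw":0.5},{"x":0,"y":0,"z":0,"ax":0,"ay":0,"az":0,"jaw":0.5}]' >/dev/null;python3 st.py

```

```text
t 12.52 p [0.4997 0.2102 0.224 ] jawyaw 35.24 x [ 0.001  0.001 -1.   ] F [0.64 0.03 4.17] T [-0.017 -0.019  0.011] grip 0.166 q [ 0.21  0.27 -0.78  1.84  0.21  1.12 -0.03]
```

```bash
python3 -m creep '[{"x":0,"y":0,"z":0,"ax":0.035,"ay":0,"az":0,"jaw":0.5},{"x":0,"y":0,"z":0,"ax":0,"ay":0,"az":0,"jaw":0.5}]' >/dev/null;python3 st.py

```

```text
t 12.68 p [0.4996 0.2102 0.224 ] jawyaw 33.24 x [ 0.001  0.001 -1.   ] F [-0.12 -0.85  4.81] T [-0.045 -0.005 -0.05 ] grip 0.168 q [ 0.2   0.27 -0.77  1.84  0.21  1.11 -0.07]
```

```bash
python3 -m creep '[{"x":-0.02,"y":0,"z":0,"ax":0.035,"ay":0,"az":0,"jaw":0.5},{"x":0,"y":0,"z":0,"ax":0.035,"ay":0,"az":0,"jaw":0.5},{"x":0,"y":0,"z":0,"ax":0,"ay":0,"az":0,"jaw":0.5}]' >/dev/null;python3 st.py

```

```text
t 12.93 p [0.4995 0.2101 0.224 ] jawyaw 29.22 x [ 0.001  0.    -1.   ] F [0.09 0.75 5.23] T [ 0.013 -0.03   0.013] grip 0.167 q [ 0.19  0.27 -0.76  1.84  0.21  1.11 -0.13]
```

```bash
python3 -m creep '[{"x":0,"y":0,"z":0,"ax":0.035,"ay":0,"az":0,"jaw":0.5},{"x":0,"y":0,"z":0,"ax":0.035,"ay":0,"az":0,"jaw":0.5},{"x":0,"y":0,"z":0,"ax":0,"ay":0,"az":0,"jaw":0.5}]' >/dev/null;python3 st.py

```

```text
t 13.18 p [0.4994 0.21   0.224 ] jawyaw 25.21 x [ 0.001  0.    -1.   ] F [ 0.11 -0.09  4.83] T [ 0.006 -0.018 -0.044] grip 0.164 q [ 0.18  0.27 -0.75  1.84  0.2   1.11 -0.2 ]
```

```bash
python3 -m creep '[{"x":0,"y":0,"z":0,"ax":0.035,"ay":0,"az":0,"jaw":0.5},{"x":0,"y":0,"z":0,"ax":0,"ay":0,"az":0,"jaw":0.5}]' >/dev/null;python3 st.py

```

```text
t 13.35 p [0.4994 0.21   0.224 ] jawyaw 23.22 x [ 0.001  0.    -1.   ] F [-0.54 -0.04  5.7 ] T [-0.042  0.011  0.001] grip 0.166 q [ 0.18  0.27 -0.75  1.84  0.2   1.11 -0.23]
```

```bash
python3 -m creep '[{"x":0,"y":0,"z":0,"ax":0.035,"ay":0,"az":0,"jaw":0.5},{"x":0,"y":0,"z":0,"ax":0.035,"ay":0,"az":0,"jaw":0.5},{"x":0,"y":0,"z":0,"ax":0,"ay":0,"az":0,"jaw":0.5}]' >/dev/null;python3 st.py
python3 - <<'E'
from edge import *
c=ctrl.capture("side"); cv2.imwrite("pics/g7.png",cv2.resize(c["img"][200:300,200:310],None,fx=5,fy=5,interpolation=2))
E
```

```text
t 13.6 p [0.4994 0.21   0.224 ] jawyaw 19.2 x [ 0.001  0.    -1.   ] F [0.64 0.63 5.74] T [0.018 0.069 0.009] grip 0.166 q [ 0.17  0.26 -0.74  1.84  0.2   1.11 -0.3 ]
```

View pics/g7.png

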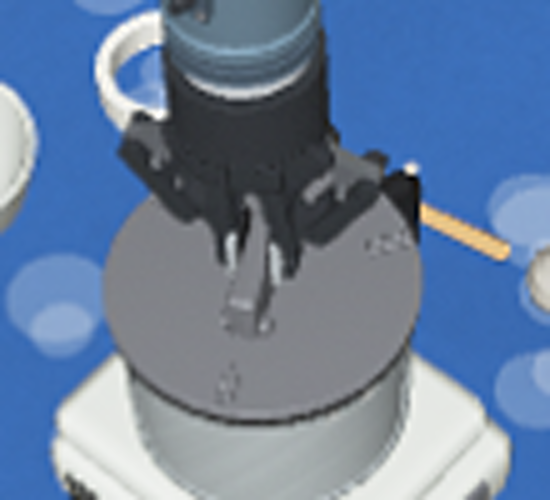

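The lid is turning with the hand: its +x rib is now at crop (228,385) and the flange lies level on the seal. It has turned 32° with no bite yet.

```bash
python3 -m creep '[{"x":0,"y":0,"z":0,"ax":0.035,"ay":0,"az":0,"jaw":0.5},{"x":0,"y":0,"z":0,"ax":0,"ay":0,"az":0,"jaw":0.5}]' >/dev/null;python3 st.py

```

```text
t 13.82 p [0.4994 0.21   0.224 ] jawyaw 17.2 x [ 0.001  0.    -1.   ] F [-0.15  0.38  4.94] T [ 0.014 -0.051  0.002] grip 0.163 q [ 0.17  0.26 -0.73  1.84  0.2   1.11 -0.33]
```

```bash
python3 -m creep '[{"x":0,"y":0,"z":0,"ax":0.035,"ay":0,"az":0,"jaw":0.5},{"x":0,"y":0,"z":0,"ax":0,"ay":0,"az":0,"jaw":0.5}]' >/dev/null;python3 st.py

```

```text
t 13.98 p [0.4994 0.21   0.224 ] jawyaw 15.2 x [ 0.001  0.    -1.   ] F [-0.78 -0.08  4.79] T [ 0.015  0.023 -0.042] grip 0.167 q [ 0.16  0.26 -0.73  1.84  0.19  1.11 -0.37]
```

```bash
python3 -m creep '[{"x":0,"y":0,"z":0,"ax":0.035,"ay":0,"az":0,"jaw":0.5},{"x":0,"y":0,"z":0,"ax":0,"ay":0,"az":0,"jaw":0.5}]' >/dev/null;python3 st.py

```

```text
t 14.15 p [0.4994 0.21   0.224 ] jawyaw 13.19 x [ 0.001  0.    -1.   ] F [ 0.71 -0.11  4.72] T [-0.028  0.024 -0.016] grip 0.165 q [ 0.16  0.26 -0.72  1.84  0.19  1.11 -0.4 ]
```

```bash
python3 -m creep '[{"x":0,"y":0,"z":0,"ax":0.035,"ay":0,"az":0,"jaw":0.5},{"x":0,"y":0,"z":0,"ax":0,"ay":0,"az":0,"jaw":0.5}]' >/dev/null;python3 st.py

```

```text
t 14.32 p [0.4994 0.21   0.224 ] jawyaw 11.18 x [ 0.001  0.    -1.   ] F [-0.71  1.02  5.29] T [0.027 0.041 0.021] grip 0.164 q [ 0.15  0.26 -0.72  1.84  0.19  1.11 -0.43]
```

```bash
python3 -m creep '[{"x":0,"y":0,"z":0,"ax":0.035,"ay":0,"az":0,"jaw":0.5},{"x":0,"y":0,"z":0,"ax":0,"ay":0,"az":0,"jaw":0.5}]' >/dev/null;python3 st.py

```

```text
t 14.48 p [0.4993 0.21   0.2239] jawyaw 9.2 x [ 0.001  0.    -1.   ] F [ 0.3  -0.36  4.45] T [ 0.035 -0.041  0.111] grip 0.165 q [ 0.15  0.26 -0.71  1.84  0.19  1.11 -0.47]
```

```bash
python3 -m creep '[{"x":0,"y":0,"z":0,"ax":0.035,"ay":0,"az":0,"jaw":0.5},{"x":0,"y":0,"z":0,"ax":0,"ay":0,"az":0,"jaw":0.5}]' >/dev/null;python3 st.py

```

```text
t 14.65 p [0.4993 0.2101 0.2238] jawyaw 7.24 x [ 0.001  0.    -1.   ] F [0.7  0.05 5.15] T [ 0.082 -0.112  0.276] grip 0.169 q [ 0.15  0.26 -0.71  1.84  0.19  1.11 -0.5 ]
```

It bites at about 41.5° of turn: torque is up to 0.28 N m and the lid is sinking. Now 1–2° steps to about 0.7 N m.

```bash
python3 -m creep '[{"x":0.02,"y":0,"z":0,"ax":0.035,"ay":0,"az":0,"jaw":0.5},{"x":0,"y":0,"z":0,"ax":0,"ay":0,"az":0,"jaw":0.5}]' >/dev/null;python3 st.py

```

```text
t 14.82 p [0.4993 0.2103 0.2236] jawyaw 5.29 x [ 0.001  0.    -1.   ] F [0.3  1.03 3.47] T [ 0.188 -0.15   0.503] grip 0.165 q [ 0.14  0.26 -0.7   1.84  0.18  1.11 -0.53]
```

```bash
python3 -m creep '[{"x":0,"y":0,"z":0,"ax":0,"ay":0,"az":0,"jaw":0.5}]' >/dev/null;python3 st.py

```

```text
t 14.9 p [0.4993 0.2103 0.2236] jawyaw 5.27 x [ 0.001  0.001 -1.   ] F [1.45 1.16 4.33] T [ 0.133 -0.222  0.582] grip 0.169 q [ 0.14  0.26 -0.7   1.84  0.18  1.11 -0.53]
```

```bash
python3 -m creep '[{"x":0.02,"y":0,"z":0,"ax":0.026,"ay":0,"az":0,"jaw":0.5},{"x":0,"y":0,"z":0,"ax":0,"ay":0,"az":0,"jaw":0.5}]' >/dev/null;python3 st.py
python3 -m creep '[{"x":0,"y":0,"z":0,"ax":0,"ay":0,"az":0,"jaw":0.5}]' >/dev/null;python3 st.py

```

```text
t 15.07 p [0.4993 0.2103 0.2234] jawyaw 3.79 x [ 0.001  0.    -1.   ] F [1.41 0.53 4.36] T [ 0.222 -0.174  0.816] grip 0.164 q [ 0.14  0.26 -0.7   1.84  0.18  1.11 -0.56]
t 15.15 p [0.4993 0.2103 0.2234] jawyaw 3.77 x [ 0.001  0.    -1.   ] F [0.91 0.95 4.57] T [ 0.193 -0.209  0.965] grip 0.169 q [ 0.14  0.26 -0.7   1.84  0.18  1.11 -0.56]
```

Torque is about 0.85 N m, within the firm range. I'll release and rise.

```bash
python3 -m creep '[{"x":0,"y":0,"z":0,"ax":0,"ay":0,"az":0,"jaw":2.2},{"x":0,"y":0,"z":0,"ax":0,"ay":0,"az":0,"jaw":3},{"x":0,"y":0,"z":0,"ax":0,"ay":0,"az":0,"jaw":4},{"x":0,"y":0,"z":0,"ax":0,"ay":0,"az":0,"jaw":5},{"x":0,"y":0,"z":0,"ax":0,"ay":0,"az":0,"jaw":5}]' >/dev/null;python3 st.py

```

```text
t 15.57 p [0.4987 0.2092 0.2226] jawyaw 3.52 x [-0.002 -0.001 -1.   ] F [-0.77 -0.99 -0.36] T [-0.014 -0.015  0.051] grip 0.586 q [ 0.14  0.26 -0.7   1.84  0.18  1.11 -0.56]
```

```bash
python3 -m creep '[{"x":-0.5,"y":0,"z":0,"ax":0,"ay":0,"az":0,"jaw":5},{"x":-1,"y":0,"z":0,"ax":0,"ay":0,"az":0,"jaw":5},{"x":-2,"y":0,"z":0,"ax":0,"ay":0,"az":0,"jaw":5},{"x":-3,"y":0,"z":0,"ax":0,"ay":0,"az":0,"jaw":5},{"x":-3,"y":0,"z":0,"ax":0,"ay":0,"az":0,"jaw":5},{"x":-3,"y":0,"z":0,"ax":0,"ay":0,"az":0,"jaw":5},{"x":0,"y":0,"z":0,"ax":0,"ay":0,"az":0,"jaw":5}]' >/dev/null;python3 st.py
python3 - <<'E'
from edge import *
c=ctrl.capture("side"); cv2.imwrite("pics/g8.png",cv2.resize(c["img"][190:300,200:310],None,fx=5,fy=5,interpolation=2))
print(lidfit("side",.2135,(.4975,.2116),range(17,227,4)))
P=cloud(c); x=P[...,0];y=P[...,1]; z=P[...,2]
g=c["img"].astype(int); k=(np.hypot(x-.498,y-.211)<.072)&(z>.2)&(z<.225)
A=np.c_[x[k]-.4985,y[k]-.211,np.ones(k.sum())]; 
s=np.linalg.lstsq(A,z[k],rcond=None)[0]; print("flange plane slope",s,k.sum())
b=(np.hypot(x-.498,y-.211)<.06)&(z>.235)&(z<.26); print("bar top z",np.percentile(z[b],[50,75]) if b.any() else 0)
E
```

```text
t 16.15 p [0.5024 0.2123 0.3568] jawyaw 3.59 x [ 0.013  0.005 -1.   ] F [1.36 0.88 0.46] T [ 0.112  0.009 -0.014] grip 0.587 q [ 0.17  0.15 -0.71  1.67  0.1   1.35 -0.49]
(array([0.4957, 0.2159, 0.0806]), array([0.4964, 0.215 ]), np.float64(0.0011))
flange plane slope [ 0.00235907 -0.00340184  0.21410614] 1799
bar top z [0.24493993 0.24668727]
```

View pics/g8.png

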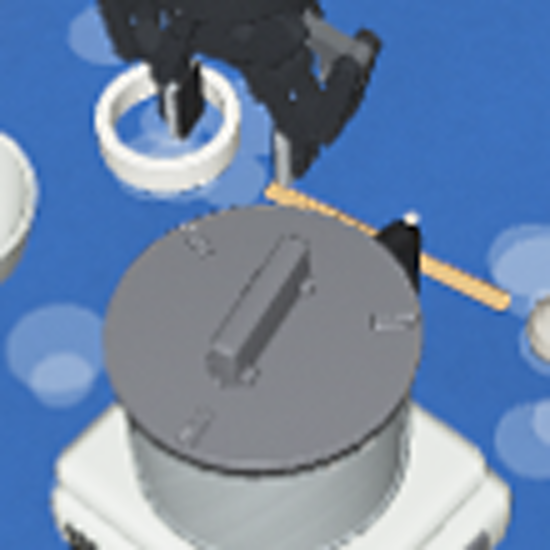

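Released: the lid stands level, with ribs at crop (195,240), (395,320) and (195,428), and is clear of the gripper. I'll check its yaw and centring before handing in.

```bash
python3 - <<'E'
from h import *
c=ctrl.capture("side"); hsv=cv2.cvtColor(c["img"],cv2.COLOR_BGR2HSV); P=cloud(c)
for nm,uv in (("a",(195,240)),("b",(395,320)),("c",(195,428))):
    w=world(c,[(200+uv[0]/5-.4,190+uv[1]/5-.4)],z=.217)[0]; print(nm,w.round(4))
W=np.array([world(c,[(200+u/5-.4,190+v/5-.4)],z=.217)[0] for u,v in((195,240),(395,320),(195,428))])
m=W.mean(0); print("rib centroid",m,[np.degrees(np.arctan2(*(w-m)[1::-1])).round(1) for w in W],np.hypot(*(W-m)[:,:2].T))
g=c["img"].astype(int); gm=(abs(g.max(2)-g.min(2))<22)&(g.max(2)>95)&(g.max(2)<155); mm=np.zeros(gm.shape,np.uint8); mm[228:290,218:290]=gm[228:290,218:290]
mm=cv2.morphologyEx(mm,cv2.MORPH_OPEN,np.ones((3,3),np.uint8))
k=max(cv2.findContours(mm,0,1)[0],key=cv2.contourArea); k=cv2.convexHull(k); print(cv2.boundingRect(k)); w=world(c,k.reshape(-1,2),z=.214); print("circle",np.round(circ(w),4))
print(ctrl.get_state()["wrist_force"])
E
```

```text
a [0.5586 0.1828 0.217 ]
b [0.4427 0.1715 0.217 ]
c [0.4925 0.2787 0.217 ]
rib centroid [0.49793918 0.21102998 0.217     ] [np.float64(-24.9), np.float64(-144.4), np.float64(94.6)] [0.06691696 0.06792251 0.06793119]
(221, 231, 63, 59)
circle [0.4856 0.218  0.0892]
[-0.81783993 -0.63211214  0.19470643]
```

```bash
python3 - <<'E'
from h import *
ctrl.job_done(); s=ctrl.get_state(); print(s["t"],s["position"])
E
```

```text
the job is handed in; nothing more can be done
the job is handed in; nothing more can be done
```

The lid is locked on the bowl and let go of, and I handed the job in at about t = 16 s; no verdict was reported.

**What I did:** I gripped the grey lid by its bar and lowered it, and its pins went through the gaps without touching. The flange met the seal with lid_grip about 27 mm above the mouth. I then twisted it clockwise; it bit at about 41.5°, and I stopped at about 47.7° with the torque near 0.85 N m. Then I opened the jaws and rose clear.

**Last checks:**
- **Level:** the flange slopes by about 0.004 rad.
- **Height:** lid_grip stands about 27 mm above the mouth.
- **Centring:** the centre of the three ribs is about 0.7 mm from the mouth.
- **Lock:** the lid's yaw is about 95°, against 93.8° for the hand, so it did not visibly spring back.
- **Free of the robot:** the wrist force is near zero.

**Checks that disagreed or were not made:**
- **Torque:** the last two readings were 0.82 and 0.97 N m, so the upper one lies just above the firm range.
- **Edge fits:** the side-camera fits of the lid's edge were unreliable. One gave a radius of 89 mm and I discarded it. Another put the centre about 3 to 4 mm off the mouth. I relied on the ribs instead.
- **Clamping force:** I could not measure it directly and judge it only from the torque.
- **Bystanders:** I did not measure their positions again. The path stayed clear of them.

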